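# Square an instrument casting in the sliding-jaw fence

## Robot

A 6-joint arm with a two-finger parallel gripper is mounted at the origin on the work surface. World frame = base frame: x ahead of the robot, y to its left, z up, the work surface at z = 0. Lengths are in m, angles in rad, forces in N, time in s.
With the tool pointing down it reaches from about 0.275 to 0.725 m from the base axis. Payload 15.9 kg.
Tool frame: the origin (TCP) lies midway between the tips of the shut fingers; the grasp point (between the pads) lies bot.grasp_offset behind it (bot.grasp_offset is the distance from the TCP to the grasp point, in m); z points along the fingers, y is the line along which they close (so a half turn about z gives the same grasp; the last joint's range is limited). The gripper opens to 85 mm and grips with 20 to 120 N. Pads are 22 mm wide; open, the fingers measure 114 mm over their backs; the gripper's body (76 mm by 85 mm) begins 54 mm behind the grasp point. The pads swing forward as they close: fully open they stand 13 mm farther back than shut.
Start: joints at [1.189, 0.213, -0.034, 1.323, 0, 1.571], TCP at [0.186, 0.464, 0.231] pointing down, gripper open.
Joint ranges: [-2.98, 2.98], [-0.74, 1.72], [-1.14, 1.35], [-2.1, 2.04], [-1.57, 1.44], [-3.14, 3.14]. Speed limits (rad/s): [1.89, 1.89, 2.39, 2.57, 3.14, 3.14].

## Interface

Orientations are given as a unit quaternion [x, y, z, w].
In Python, from rig import bot gives the robot as it stands. The module is installed in compiled form; this text tells all that it offers.
- The arm moves only by the tool arm_command, never from a script. Its arguments are lists of equal length, an entry for each row: "translation": the shift along the tool's x, y, z in m, a list of three; "dr": the turn, a rotation vector about the tool's x, y, z in degrees, a list of three; "claw": the closure, from -1 (fully open) to 1 (shut). In form: {"translation": [[x, y, z], ...], "dr": [[rx, ry, rz], ...], "claw": [claw, ...]}. A call has 1 to 10 rows; each row shifts and turns the commanded pose from where the row before left it, along the tool's axes as they then stand; what a row does not reach is not made up. A row lasts 1/12 s, in which the tool goes at most 41.7 mm and 7.16 degrees, less where a joint would pass 70% of its speed; a pose out of reach is approached as far as the arm can. A call with a gripper value outside its range is refused whole. The fingers move at their own pace and stop on an object; "newtons" is the grip in N (left out, the last holds). Time passes only in rows, so rows that do not move let the fingers close. It gives the time, the measured TCP pose, the force, the opening and the grip force at its end, in the units of the state.
- bot.observe(): the state, without advancing time (a new reading comes with each control period).
- bot.read_camera(name): name is "scene" or "top"; returns a dict with "image" (384x512x3 uint8, blue, green, red), "depth" (384x512 float32, m along the optical axis (not along the pixel's ray), 0 where there is no reading), "camera_matrix" (3x3 intrinsics, pixels), "camera_from_world" (4x4, takes a point from world to camera coordinates). Camera axes: x right, y down, z forward; pixel columns grow to the right and rows downward; lengths in m; the calibration is good to about 2 mm. A picture is of the moment at which its call begins.
- bot.finish_job(): hands the job in; it is judged then, once.
Trained networks look in a picture, given as the dict that the camera call returned (one of the last four; its "shot" number tells which), for a name from the list of things; names that differ only in an ending like _2 or _b are one class to them, and where a whole thing is asked for, a point or a joint stands for the part that bears it (a point fixed in the world has none). Each returns a list of dicts, best first, with "confidence" (0 to 1); they miss things now and then, are a little off and sometimes report something else, mostly with a low value. They report only what shows in the picture. A call takes as long as a camera call. They do not tell look-alikes from the thing itself.
- bot.search_frame(picture, thing): "centre" ([x, y, z] in m, in world coordinates, good to about 4 mm: the middle of the surface that is visible of it).
- bot.pinpoint(picture, thing): "centre" ([x, y, z] in m, in world coordinates, good to about 4 mm: a listed point, or the origin of a listed thing).
The state is a dict: "time": time; "joints": joint angles; "joint_vel": joint speeds; "joint_torque": joint torques, N m; "tcp_pos": TCP position; "eef_rot": TCP orientation; "wrist_force": force on the tool from outside, world axes, zero at the start; "ft_torque": the same for the moment, N m; "gripper_width": finger opening in m; "gripper_force": force on a finger pad.
Only numpy, scipy, OpenCV 4.12 (cv2) and the standard library are available. Lean on these libraries where they do the work, as an engineer would, in place of code of your own. Each camera call takes 0.05 s, during which the arm holds its last target. There are 200 camera calls.

## Task

Push the green instrument casting over the bench until its long side sits flush against the long aluminium fence, between the end stop and the sliding jaw; then push the steel jaw along the fence until the casting is closed up tight between the jaw and the end stop, still flush with the fence. Only push: the casting stays flat on the bench and is never lifted or tipped, and the other things on the bench are left where they are.

Things in the scene. Friction and masses are not known exactly. Their poses are not given: they have to be found in the camera images.
- casting: Pale green metal box 90 mm (x) by 120 mm (y) by 50 mm high, a flat ring 88 mm across and 4 mm high on top; loose, 0.4 to 0.9 kg. Origin at the centre of its underside, z up. Starts on the robot's side of the fence, turned up to 0.3 rad, its +x face roughly towards the fence; that 120 mm long side is to lie on the fence.
- fence: Aluminium fence fixed to the bench. Origin on the bench in the working face; x is square to that face and points away from the robot's side, y runs along it, z up. Working face: plane x = 0, y from -270 to 190 mm, 30 mm high; bar 20 mm thick, screwed feet behind. Casting fully home: its origin at x = -45, y = 90 mm in this frame.
- jaw (a joint): Travel (m, 0 to 0.2) of the steel jaw along the fence towards the end stop (+y of the fence). A block 45 mm long, 42 mm high, out to 60 mm from the working face, also straddling the fence; its clamping face is at fence y = -150 mm + travel. About 2.5 N friction, no spring, stays where left. Starts at 0 to 0.04; 0.18 with the casting home and clamped.
- jaw_back (a point): Middle of the jaw's back face, the one to push: upright, 60 mm wide square to the fence, looking to -y of the fence. This point is 22 mm above the bench, 30 mm in front of the working face, 45 mm behind the clamping face; it travels with the jaw.
- stop_face (a point): Middle of the end stop's stopping face, 21 mm above the bench, on the fence's working side. The stop is a fixed aluminium block 42 mm high at the fence's +y end; this face is square to the fence, at fence y = 150 mm, from x = -60 mm to the working face.
- eyepiece: Bystander: a black eyepiece standing upright, 32 mm across, 45 mm tall, loose; origin at the centre of its underside. Leave it alone.
- lens_ring: Bystander: a dark steel lens retaining ring lying flat, 48 mm across, 14 mm tall, loose; origin at the centre of its underside. Leave it alone.
- screwdriver: Bystander: a screwdriver 170 mm long lying behind the fence, loose; origin at the middle of its length, on the bench. Leave it alone.
- jar: Bystander: a small white screw jar, 44 mm across, 60 mm tall, loose; origin at the centre of its underside. Leave it alone.
- battery: Bystander: a grey battery pack 70 x 45 x 25 mm, loose; origin at the centre of its underside. Leave it alone.
- dish: Bystander: a shallow steel bowl 80 mm across, 25 mm tall, loose; origin at the centre of its underside. Leave it alone.
- meter: Bystander: a black handheld meter 140 x 75 mm, about 38 mm tall, lying flat, loose; origin at the centre of its underside. Leave it alone.
Mind the look-alikes: they are no part of the job. Of the things that look like the casting, take the one that is nearest to the robot's base at the start.

How it is judged:
On the way, in this order (a step that is already met when the one before it is completed fails the run):
1. the casting lies flush against the fence (within 3 mm and 2 degrees), the jaw not yet closed on it (x of casting in the frame of fence between -0.048 and -0.04 m and angle between the x axis of casting and the x axis of fence, either way round below 0.035 rad and value of joint jaw below 0.165 m), for 0.2 s.
2. the jaw has closed the casting up against the end stop (value of joint jaw above 0.177 m), for 0.2 s.
At the end, for the whole second after the job is handed in: The casting rests flat on the bench, its long side within 3 mm and 2 degrees of the fence, its end within 3 mm of the end stop, and the jaw closed on it with at most 3 mm of slack in all (jaw travel above 0.177) (x of casting in the frame of fence between -0.048 and -0.04 m and angle between the x axis of casting and the x axis of fence, either way round below 0.035 rad and y of casting in the frame of fence between 0.087 and 0.094 m and value of joint jaw above 0.177 m and height (world z) of casting below 0.004 m and angle between casting's own z axis and vertical below 0.05 rad and linear speed of casting below 0.01 m/s); the robot touches nothing.
It fails at once if the casting is lifted (over 8 mm) or tipped (over 0.15 rad) (height (world z) of casting above 0.008 m or angle between casting's own z axis and vertical above 0.15 rad).
It fails at once if another thing on the bench is moved by more than 15 mm (distance of any of eyepiece, lens_ring, screwdriver, jar, battery, dish, meter from where it was at the start of the episode above 0.015 m).
It also fails if it takes over 48 s, if anything falls off the work surface, if the arm or the gripper's body presses on something with over 40 N, if the wrist force passes 120 N, or if a joint passes its speed limit or range.

## Working session

There is one attempt and no reset: what is moved stays moved. The work goes in short steps, Python scripts to look and compute and a tool call to move; the robot and the scene stay as the last step left them, time stands still between calls to the robot, and variables do not carry over. Pictures are saved under pics/ and viewed, at most 10 in all, crops included, and the job is handed in when it is done.

Besides the shell and the picture viewer there is one more tool, called after "Call:" as name(argument=value, ...), one argument or row to a line, values as JSON. arm_command: Moves the arm, as the interface text tells. Its arguments: {"type":"object","properties":{"translation":{"type":"array","items":{"type":"array","items":{"type":"number"}}},"dr":{"type":"array","items":{"type":"array","items":{"type":"number"}}},"claw":{"type":"array","items":{"type":"number"}},"newtons":{"type":"number"}},"required":["translation","dr","claw"]}

```bash
mkdir -p pics
python3 - <<'E'
from rig import bot
import cv2,numpy as np
o=bot.observe();print({k:np.round(v,3).tolist() for k,v in o.items()},bot.grasp_offset)
ims=[]
for c in("top","scene"):
    p=bot.read_camera(c);cv2.imwrite(f"pics/{c}0.png",p["image"]);np.savez(f"{c}0.npz",**{k:p[k] for k in("image","depth","camera_matrix","camera_from_world")})
    for t in["casting","fence","jaw","jaw_back","stop_face","eyepiece","lens_ring","screwdriver","jar","battery","dish","meter"]:
        print(c,t,[(np.round(d["centre"],3).tolist(),round(d["confidence"],2)) for d in bot.pinpoint(p,t)])
E
```

```text
{'time': 0.0, 'joints': [1.189, 0.213, -0.035, 1.324, -0.0, 1.571], 'joint_vel': [0.0, -0.002, 0.001, 0.001, 0.001, -0.0], 'joint_torque': [0.002, -68.616, 48.711, 0.018, 0.0, -0.0], 'tcp_pos': [0.186, 0.464, 0.231], 'eef_rot': [0.19, 0.982, -0.001, -0.0], 'wrist_force': [0.238, -0.077, -0.08], 'ft_torque': [0.003, -0.014, 0.043], 'gripper_force': 0.0, 'gripper_width': 0.085} 0.0187
top casting [([0.558, 0.102, 0.003], 0.71), ([0.781, -0.279, -0.0], 0.61), ([0.593, 0.233, 0.022], 0.49), ([0.533, -0.129, -0.004], 0.43)]
top fence [([0.652, 0.091, -0.001], 0.68)]Traceback (most recent call last):
  File "<stdin>", line 8, in <module>
ValueError: it knows: battery, casting, dish, eyepiece, fence, jar, jaw_back, lens_ring, meter, screwdriver, stop_face
```

Run:
```python
from rig import bot
import cv2,numpy as np
for c in("top","scene"):
    p=bot.read_camera(c);cv2.imwrite(f"pics/{c}0.png",p["image"]);np.savez(f"{c}0.npz",**{k:p[k] for k in("image","depth","camera_matrix","camera_from_world")})
    for t in["casting","fence","jaw_back","stop_face","eyepiece","lens_ring","screwdriver","jar","battery","dish","meter"]:
        print(c,t,[(np.round(d["centre"],3).tolist(),round(d["confidence"],2)) for d in bot.pinpoint(p,t)])
```

```text
top casting [([0.558, 0.102, 0.0], 0.7), ([0.781, -0.276, -0.0], 0.58)]
top fence [([0.649, 0.09, -0.002], 0.81), ([0.772, 0.091, -0.002], 0.6)]
top jaw_back [([0.648, -0.085, 0.022], 0.94)]
top stop_face [([0.596, 0.232, 0.021], 0.89), ([0.657, 0.481, -0.002], 0.37)]
top eyepiece [([0.532, -0.133, -0.001], 0.45)]
top lens_ring [([0.503, 0.283, -0.001], 0.65)]
top screwdriver [([0.771, 0.091, -0.003], 0.65), ([0.5, 0.284, -0.001], 0.41), ([0.651, 0.087, -0.001], 0.39), ([0.456, -0.372, -0.0], 0.38)]
top jar [([0.421, 0.428, 0.003], 0.49)]
top battery [([0.456, -0.373, -0.002], 0.87)]
top dish [([0.627, -0.371, -0.0], 0.92)]
top meter [([0.654, 0.481, -0.001], 0.6)]
scene casting [([0.558, 0.097, -0.003], 0.84), ([0.783, -0.27, -0.003], 0.74)]
scene fence []
scene jaw_back [([0.645, -0.086, 0.025], 0.67)]
scene stop_face [([0.596, 0.23, 0.022], 0.79), ([0.504, 0.282, -0.001], 0.38)]
scene eyepiece [([0.53, -0.13, -0.002], 0.47)]
scene lens_ring [([0.5, 0.281, -0.003], 0.68)]
scene screwdriver [([0.772, 0.093, -0.002], 0.51)]
scene jar [([0.42, 0.426, 0.0], 0.58)]
scene battery [([0.458, -0.369, 0.002], 0.46)]
scene dish [([0.618, -0.373, 0.0], 0.65)]
scene meter [([0.654, 0.48, -0.002], 0.73)]
```

View pics/top0.png

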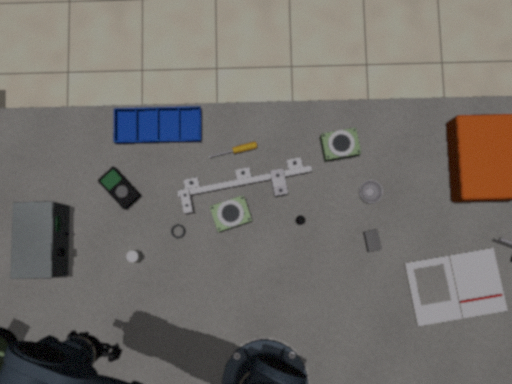

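View pics/scene0.png

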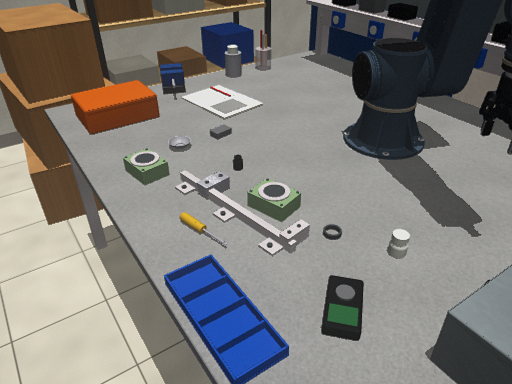

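Two things look like the casting: top px (231,213), at about (0.56,0.10), and px (340,143), at about (0.78,-0.28). The first is nearest the base and on the robot's side of the fence, so it is the one meant. I'll confirm it in a crop and fit the geometry.

```bash
cat > geo.py <<'E'
import cv2,numpy as np
def cloud(p):
    K=p["camera_matrix"];d=p["depth"];h,w=d.shape
    v,u=np.mgrid[:h,:w];c=np.stack([(u-K[0,2])*d/K[0,0],(v-K[1,2])*d/K[1,1],d,np.ones_like(d)],-1)
    return (c@np.linalg.inv(p["camera_from_world"]).T)[...,:3]
def green(img):
    h=cv2.cvtColor(img,cv2.COLOR_BGR2HSV);return (h[...,0]>35)&(h[...,0]<75)&(h[...,1]>60)
def pix2plane(p,uv,z):
    """pixels -> world points on plane at height z"""
    K=p["camera_matrix"];T=np.linalg.inv(p["camera_from_world"])
    r=np.c_[uv,np.ones(len(uv))]@np.linalg.inv(K).T@T[:3,:3].T
    return T[:3,3]+r*((z-T[2,3])/r[:,2])[:,None]
E
python3 - <<'E'
import cv2,numpy as np
from geo import *
for c in("top","scene"):
    p=np.load(f"{c}0.npz");W=cloud(p);im=p["image"]
    x,y,z=W[...,0],W[...,1],W[...,2]
    m=(x>.53)&(x<.75)&(y>-.2)&(y<.32)&(z>.022)&(z<.036)
    hsv=cv2.cvtColor(im,cv2.COLOR_BGR2HSV)
    m&=hsv[...,1]<60
    P=W[m][:,:2]
    # RANSAC-ish robust line
    l=cv2.fitLine(P.astype(np.float32),cv2.DIST_WELSCH,0.01,1e-4,1e-4).ravel()
    d=l[:2];n=np.array([-d[1],d[0]])
    for _ in range(5):
        r=(P-l[2:])@n;k=abs(r)<.012
        l=cv2.fitLine(P[k].astype(np.float32),cv2.DIST_HUBER,0,1e-4,1e-4).ravel();d=l[:2];n=np.array([-d[1],d[0]])
    s=(P[k]-l[2:])@d
    print(c,"fence dir",d,np.arctan2(d[1],d[0]),"pt",l[2:],"resid range",np.percentile((P[k]-l[2:])@n,[2,98]),"ends",l[2:]+d*s.min(),l[2:]+d*s.max(),k.sum())
    g=green(im)&(x>.48)&(x<.65)&(y>0)&(y<.2)&(z>.04)
    r=cv2.minAreaRect((W[g][:,:2]*1000).astype(np.float32));print("casting",r,g.sum())
    if c=="top":
        cv2.imwrite("pics/topcrop.png",cv2.resize(im[125:255,160:370],None,fx=3.8,fy=3.8,interpolation=cv2.INTER_CUBIC))
E
```

```text
top fence dir [ 0.17037338 -0.9853796 ] -1.3995878 pt [0.66565645 0.05092815] resid range [-0.00993435  0.01002244] ends [0.62660294 0.27679988] [ 0.70489444 -0.17601057] 664
casting ((0.0, 0.0), (0.0, 0.0), 0.0) 0
scene fence dir [ 0.15910676 -0.98726135] -1.4110105 pt [0.6752513  0.03374598] resid range [-0.01203542  0.00820346] ends [0.63491047 0.28406184] [ 0.708604  -0.1732083] 756
casting ((560.400390625, 103.59541320800781), (89.01288604736328, 120.1300277709961), 17.71096420288086) 275
```

View pics/topcrop.png

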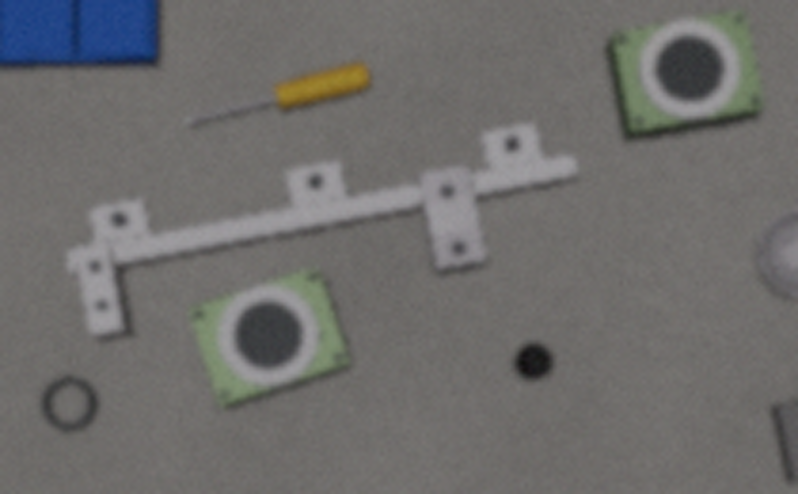

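The crop confirms it: the target casting is at crop (270,338), with its +x side facing the fence bar. The jaw is at crop (455,220) and the stop at (100,295). The other green casting, at (685,75), lies behind the fence, so I leave it. First move: turn the fingers parallel to the fence, then travel.

Call:
arm_command(
  translation=[
    [0,0,0.015],
    [0,0,0.015],
    [0,0,0.015],
    [0,0,0.015],
    [0,0,0.015],
    [-0.014,-0.026,0],
    [-0.014,-0.026,0],
    [-0.014,-0.026,0],
    [-0.014,-0.026,0],
    [-0.014,-0.026,0],
  ],
  dr=[
    [0,0,-6.26],
    [0,0,-6.26],
    [0,0,-6.26],
    [0,0,-6.26],
    [0,0,-6.26],
    [0,0,0],
    [0,0,0],
    [0,0,0],
    [0,0,0],
    [0,0,0],
  ],
  claw=[-0.6,-0.6,-0.6,-0.6,-0.6,-0.6,-0.6,-0.6,-0.6,-0.6],
)

```text
time: 2.18
tcp_pos: [0.2772, 0.3461, 0.1563]
eef_rot: [-0.082, 0.997, 0.0, 0.0]
wrist_force: [0.9, 0.5, -0.2]
gripper_width: 0.0685
gripper_force: 0.0
```

Call:
arm_command(
  translation=[
    [-0.014,-0.026,0],
    [-0.014,-0.026,0],
    [-0.014,-0.026,0],
    [-0.014,-0.026,0],
    [-0.014,-0.026,0],
    [-0.014,-0.026,0],
    [-0.014,-0.026,0],
    [-0.014,-0.026,0],
    [-0.014,-0.026,0],
    [0,0,0],
  ],
  dr=[
    [0,0,0],
    [0,0,0],
    [0,0,0],
    [0,0,0],
    [0,0,0],
    [0,0,0],
    [0,0,0],
    [0,0,0],
    [0,0,0],
    [0,0,0],
  ],
  claw=[-0.6,-0.6,-0.6,-0.6,-0.6,-0.6,-0.6,-0.6,-0.6,-0.6],
)

```text
time: 3.02
tcp_pos: [0.4416, 0.1338, 0.1563]
eef_rot: [-0.081, 0.997, -0.0, 0.0]
wrist_force: [0.8, 1.0, -0.5]
gripper_width: 0.0683
gripper_force: 0.0
```

Call:
arm_command(
  translation=[
    [-0.012,-0.026,0],
    [-0.011,-0.025,0],
    [0,0,0.024],
    [0,0,0.024],
    [0,0,0.024],
    [0,0,0.024],
    [0,0,0.024],
    [0,0,0.016],
    [0,0,0.006],
    [0,0,0],
  ],
  dr=[
    [0,0,0],
    [0,0,0],
    [0,0,0],
    [0,0,0],
    [0,0,0],
    [0,0,0],
    [0,0,0],
    [0,0,0],
    [0,0,0],
    [0,0,0],
  ],
  claw=[-0.6,-0.6,-0.6,-0.6,-0.6,-0.6,-0.6,-0.6,-0.6,-0.6],
)

```text
time: 3.85
tcp_pos: [0.4693, 0.0904, 0.0133]
eef_rot: [-0.082, 0.997, -0.0, -0.001]
wrist_force: [-0.4, 0.4, -0.5]
gripper_width: 0.0682
gripper_force: 0.0
```

Run:
```python
from rig import bot
import cv2,numpy as np
p=bot.read_camera("scene");cv2.imwrite("pics/s1.png",cv2.resize(p["image"][120:280,150:400],None,fx=3,fy=3,interpolation=cv2.INTER_CUBIC))
```

```text
(no output)
```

View pics/s1.png

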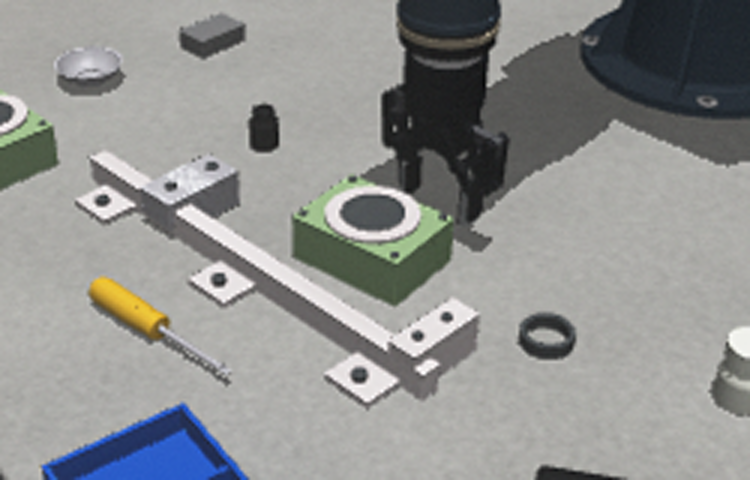

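The fingers straddle the middle of the casting's rear face, seen at crop (430,190). Pushing toward the fence.

Call:
arm_command(
  translation=[
    [-0.006,0,0],
    [-0.006,0,0],
    [-0.006,0,0],
    [-0.006,0,0],
    [-0.006,0,0],
    [-0.006,0,0],
    [-0.006,0,0],
    [-0.006,0,0],
    [-0.006,0,0],
    [-0.006,0,0],
  ],
  dr=[
    [0,0,0],
    [0,0,0],
    [0,0,0],
    [0,0,0],
    [0,0,0],
    [0,0,0],
    [0,0,0],
    [0,0,0],
    [0,0,0],
    [0,0,0],
  ],
  claw=[-0.6,-0.6,-0.6,-0.6,-0.6,-0.6,-0.6,-0.6,-0.6,-0.6],
)

```text
time: 4.73
tcp_pos: [0.5297, 0.1001, 0.0142]
eef_rot: [-0.082, 0.997, -0.0, -0.0]
wrist_force: [-5.8, -0.7, 3.0]
gripper_width: 0.0681
gripper_force: 2.8
```

Call:
arm_command(
  translation=[
    [-0.003,0,0],
    [-0.003,0,0],
    [-0.003,0,0],
    [-0.002,0,0],
    [0,0,0],
  ],
  dr=[
    [0,0,0],
    [0,0,0],
    [0,0,0],
    [0,0,0],
    [0,0,0],
  ],
  claw=[-0.6,-0.6,-0.6,-0.6,-0.6],
)

```text
time: 5.15
tcp_pos: [0.5407, 0.1021, 0.0142]
eef_rot: [-0.082, 0.997, -0.0, 0.0]
wrist_force: [-0.9, -0.1, -0.1]
gripper_width: 0.0681
gripper_force: 0.4
```

Run:
```python
from rig import bot
import cv2,numpy as np
from geo import *
o=bot.observe();print(o["tcp_pos"],o["wrist_force"])
p=bot.read_camera("scene");W=cloud(p);x,y,z=np.moveaxis(W,-1,0)
g=green(p["image"])&(x>.48)&(x<.72)&(y>-.05)&(y<.25)&(z>.04)
print(cv2.minAreaRect((W[g][:,:2]*1000).astype(np.float32)))
cv2.imwrite("pics/s2.png",cv2.resize(p["image"][120:280,150:400],None,fx=3,fy=3,interpolation=cv2.INTER_CUBIC))
```

```text
[0.54073817 0.10206906 0.01419692] [-0.94302233 -0.09746135 -0.11627688]
((599.6170654296875, 105.38141632080078), (89.77596282958984, 119.39447021484375), 8.988409042358398)
```

View pics/s2.png

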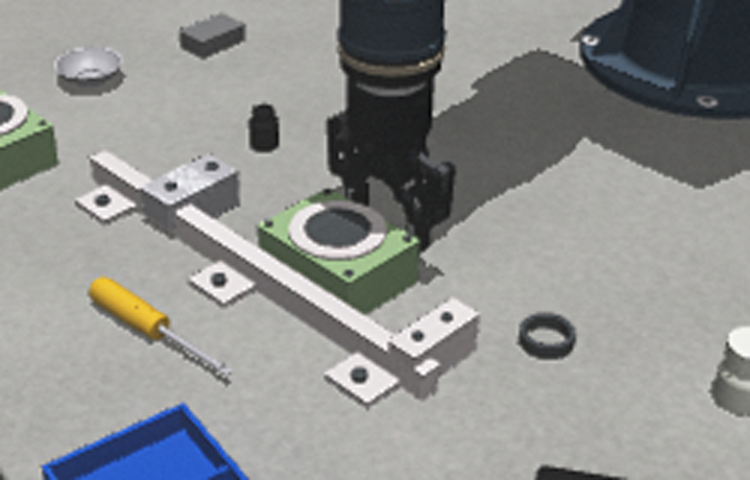

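It is nearly flush and square: a thin gap remains along the bar around crop (330,290), and there is no fence reaction yet. Creeping on until the force rises.

Call:
arm_command(
  translation=[
    [-0.0015,0,0],
    [-0.0015,0,0],
    [-0.0015,0,0],
    [0,0,0],
  ],
  dr=[
    [0,0,0],
    [0,0,0],
    [0,0,0],
    [0,0,0],
  ],
  claw=[-0.6,-0.6,-0.6,-0.6],
)

```text
time: 5.53
tcp_pos: [0.5448, 0.1028, 0.0143]
eef_rot: [-0.082, 0.997, -0.0, -0.0]
wrist_force: [-2.6, -0.1, 0.8]
gripper_width: 0.0681
gripper_force: 1.5
```

Call:
arm_command(
  translation=[
    [-0.0015,0,0],
    [-0.0015,0,0],
    [0,0,0],
  ],
  dr=[
    [0,0,0],
    [0,0,0],
    [0,0,0],
  ],
  claw=[-0.6,-0.6,-0.6],
)

```text
time: 5.78
tcp_pos: [0.5449, 0.1028, 0.0138]
eef_rot: [-0.082, 0.997, -0.0, -0.003]
wrist_force: [-20.1, -4.8, 13.2]
gripper_width: 0.0682
gripper_force: 10.6
```

The fence reaction is there (20 N, no more travel). Holding briefly, then backing off and rising.

Call:
arm_command(
  translation=[
    [-0.0005,0,0],
    [0,0,0],
    [0,0,0],
    [0.002,0,0],
    [0.006,0,0],
    [0.02,0,0],
    [0.02,0,0],
    [0,0,-0.03],
    [0,0,-0.035],
    [0,0,-0.035],
  ],
  dr=[
    [0,0,0],
    [0,0,0],
    [0,0,0],
    [0,0,0],
    [0,0,0],
    [0,0,0],
    [0,0,0],
    [0,0,0],
    [0,0,0],
    [0,0,0],
  ],
  claw=[-0.6,-0.6,-0.6,-0.6,-0.6,-0.6,-0.6,-0.6,-0.6,-0.6],
)

```text
time: 6.62
tcp_pos: [0.5001, 0.0954, 0.1155]
eef_rot: [-0.082, 0.997, -0.0, -0.0]
wrist_force: [1.6, -0.3, 0.1]
gripper_width: 0.0681
gripper_force: 0.0
```

Run:
```python
from rig import bot
import cv2,numpy as np
from geo import *
o=bot.observe();print(o["tcp_pos"],o["wrist_force"])
p=bot.read_camera("scene");W=cloud(p);x,y,z=np.moveaxis(W,-1,0)
g=green(p["image"])&(x>.48)&(x<.72)&(y>-.05)&(y<.25)&(z>.04)
print(cv2.minAreaRect((W[g][:,:2]*1000).astype(np.float32)))
print([d["centre"] for d in bot.pinpoint(p,"casting")],[d["centre"] for d in bot.pinpoint(p,"jaw_back")])
cv2.imwrite("pics/s3.png",cv2.resize(p["image"][120:280,150:400],None,fx=3,fy=3,interpolation=cv2.INTER_CUBIC))
```

```text
[0.50007507 0.0953696  0.11551908] [ 1.58948908 -0.2784976   0.07670551]
((603.3632202148438, 105.62554931640625), (90.77558135986328, 121.1247787475586), 9.319694519042969)
[[0.7814, -0.2692, -0.0053], [0.6551, 0.4781, -0.0024], [0.6023, 0.0994, -0.0003], [0.4176, 0.4255, 0.0014]] [[0.6436, -0.0837, 0.0225]]
```

View pics/s3.png

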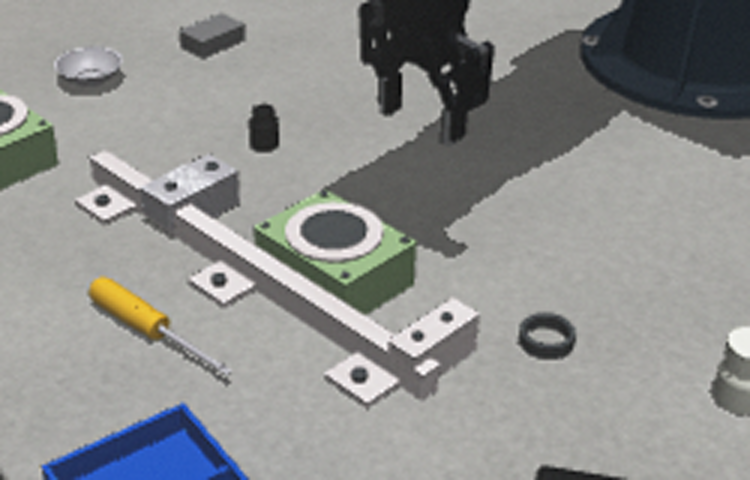

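The casting is flush, with its edge on the bar from crop (255,230) to (360,305), and square to it at 9.3°. The jaw is untouched at (190,190). Next I go behind the jaw's back face with the fingers shut.

Call:
arm_command(
  translation=[
    [-0.0115,-0.0242,0],
    [-0.0115,-0.0242,0],
    [-0.0115,-0.0242,0],
    [-0.0115,-0.0242,0],
    [-0.0115,-0.0242,0],
    [-0.0115,-0.0242,0],
    [-0.0115,-0.0242,0],
    [-0.0115,-0.0242,0],
    [-0.0115,-0.0242,0],
    [-0.0115,-0.0242,0],
  ],
  dr=[
    [0,0,0],
    [0,0,0],
    [0,0,0],
    [0,0,0],
    [0,0,0],
    [0,0,0],
    [0,0,0],
    [0,0,0],
    [0,0,0],
    [0,0,0],
  ],
  claw=[1,1,1,1,1,1,1,1,1,1],
)

```text
time: 7.6
tcp_pos: [0.6543, -0.1255, 0.1132]
eef_rot: [-0.082, 0.997, 0.0, -0.0]
wrist_force: [-0.3, 0.7, 0.2]
gripper_width: 0.0001
gripper_force: 0.0
```

Call:
arm_command(
  translation=[
    [0,0,0],
    [0,0,0],
  ],
  dr=[
    [0,0,0],
    [0,0,0],
  ],
  claw=[1,1],
)

```text
time: 7.77
tcp_pos: [0.654, -0.1254, 0.1128]
eef_rot: [-0.081, 0.997, 0.0, -0.001]
wrist_force: [0.6, -0.1, -0.3]
gripper_width: -0.0
gripper_force: 0.0
```

Now down about 95 mm, then look at it.

Call:
arm_command(
  translation=[
    [0.002,0,0.02],
    [0,0,0.02],
    [0,0,0.02],
    [0,0,0.02],
    [0,0,0.015],
    [0,0,0],
  ],
  dr=[
    [0,0,0],
    [0,0,0],
    [0,0,0],
    [0,0,0],
    [0,0,0],
    [0,0,0],
  ],
  claw=[1,1,1,1,1,1],
)

```text
time: 8.27
tcp_pos: [0.6494, -0.1234, 0.0157]
eef_rot: [-0.083, 0.997, 0.001, -0.003]
wrist_force: [-0.5, 0.2, -0.8]
gripper_width: -0.0001
gripper_force: 0.0
```

Run:
```python
from rig import bot
import cv2,numpy as np
p=bot.read_camera("scene")
cv2.imwrite("pics/s4.png",cv2.resize(p["image"][100:260,130:380],None,fx=3,fy=3,interpolation=cv2.INTER_CUBIC))
```

```text
(no output)
```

View pics/s4.png

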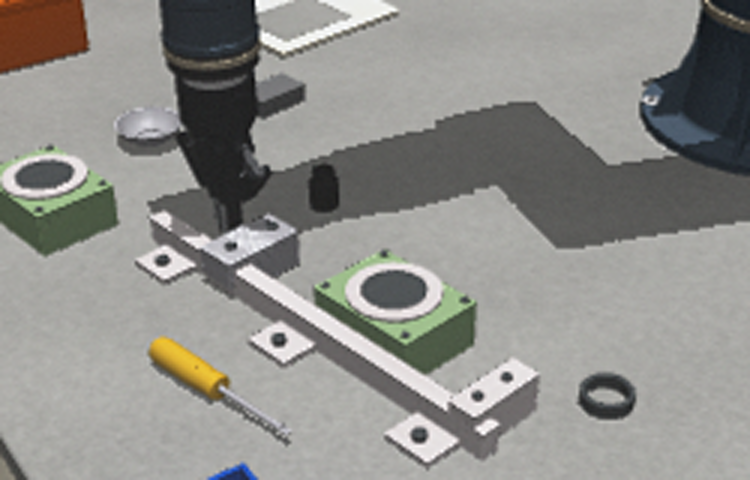

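The fingertip is down behind the jaw's back face, at crop (228,215), clear of the fence and the eyepiece. Pushing along the fence.

Call:
arm_command(
  translation=[
    [0,0.008,0],
    [0,0.008,0],
    [0,0.008,0],
    [0,0.008,0],
    [0,0.008,0],
    [0,0.008,0],
    [0,0.008,0],
    [0,0.008,0],
    [0,0.008,0],
    [0,0.008,0],
  ],
  dr=[
    [0,0,0],
    [0,0,0],
    [0,0,0],
    [0,0,0],
    [0,0,0],
    [0,0,0],
    [0,0,0],
    [0,0,0],
    [0,0,0],
    [0,0,0],
  ],
  claw=[1,1,1,1,1,1,1,1,1,1],
)

```text
time: 9.15
tcp_pos: [0.6387, -0.045, 0.0193]
eef_rot: [-0.082, 0.997, -0.0, 0.0]
wrist_force: [1.2, -3.4, 1.1]
gripper_width: 0.0
gripper_force: 1.5
```

Call:
arm_command(
  translation=[
    [0,0.004,0],
    [0,0.004,0],
    [0,0.004,0],
    [0,0.004,0],
    [0,0.004,0],
    [0,0.004,0],
    [0,0.004,0],
    [0,0.004,0],
    [0,0.004,0],
    [0,0.004,0],
  ],
  dr=[
    [0,0,0],
    [0,0,0],
    [0,0,0],
    [0,0,0],
    [0,0,0],
    [0,0,0],
    [0,0,0],
    [0,0,0],
    [0,0,0],
    [0,0,0],
  ],
  claw=[1,1,1,1,1,1,1,1,1,1],
)

```text
time: 9.98
tcp_pos: [0.6321, -0.0064, 0.0192]
eef_rot: [-0.082, 0.997, -0.0, -0.0]
wrist_force: [-1.6, -6.1, 1.8]
gripper_width: -0.0002
gripper_force: 3.4
```

```bash
cat > chk.py <<'E'
from rig import bot
import cv2,numpy as np,sys
from geo import *
o=bot.observe();print(o["tcp_pos"],o["wrist_force"])
a=np.radians(9.35);R=np.array([[np.cos(a),np.sin(a)],[-np.sin(a),np.cos(a)]]);O=np.array([.650,.0895])
print("tcp_f",R@(o["tcp_pos"][:2]-O))
p=bot.read_camera("scene");W=cloud(p);x,y,z=np.moveaxis(W,-1,0)
g=green(p["image"])&(x>.48)&(x<.72)&(y>-.05)&(y<.28)&(z>.04)
r=cv2.minAreaRect((W[g][:,:2]*1000).astype(np.float32));print(r,"cast_f",R@(np.array(r[0])/1000-O))
for d in bot.pinpoint(p,"jaw_back")[:1]: print("jawback_f",R@(np.array(d["centre"])[:2]-O))
if len(sys.argv)>1: cv2.imwrite(sys.argv[1],cv2.resize(p["image"][120:280,150:400],None,fx=3,fy=3,interpolation=cv2.INTER_CUBIC))
E
python3 chk.py
```

```text
[ 0.63214481 -0.0064253   0.01924413] [-1.57237537 -6.12906977  1.78658908]
tcp_f [-0.03320247 -0.09175002]
((602.8292236328125, 110.37054443359375), (89.088623046875, 122.92929077148438), 9.499129295349121) cast_f [-0.04315335  0.02825686]
jawback_f [-0.03140672 -0.08056791]
```

Call:
arm_command(
  translation=[
    [0,0.005,0],
    [0,0.005,0],
    [0,0.005,0],
    [0,0.005,0],
    [0,0.005,0],
    [0,0.005,0],
    [0,0.005,0],
    [0,0.005,0],
    [0,0.005,0],
    [0,0.005,0],
  ],
  dr=[
    [0,0,0],
    [0,0,0],
    [0,0,0],
    [0,0,0],
    [0,0,0],
    [0,0,0],
    [0,0,0],
    [0,0,0],
    [0,0,0],
    [0,0,0],
  ],
  claw=[1,1,1,1,1,1,1,1,1,1],
)

```text
time: 10.92
tcp_pos: [0.6238, 0.0426, 0.0192]
eef_rot: [-0.082, 0.997, -0.001, -0.0]
wrist_force: [-1.4, -7.1, 1.6]
gripper_width: -0.0001
gripper_force: 3.6
```

```bash
python3 chk.py pics/s5.png
```

```text
[0.62381539 0.04260727 0.01918596] [-1.44450793 -7.1330038   1.59297024]
tcp_f [-0.03345515 -0.04201565]
((593.7208251953125, 158.73013305664062), (90.67916870117188, 119.58821105957031), 9.47721004486084) cast_f [-0.044284    0.07745376]
jawback_f [-0.03305433 -0.02840724]
```

View pics/s5.png

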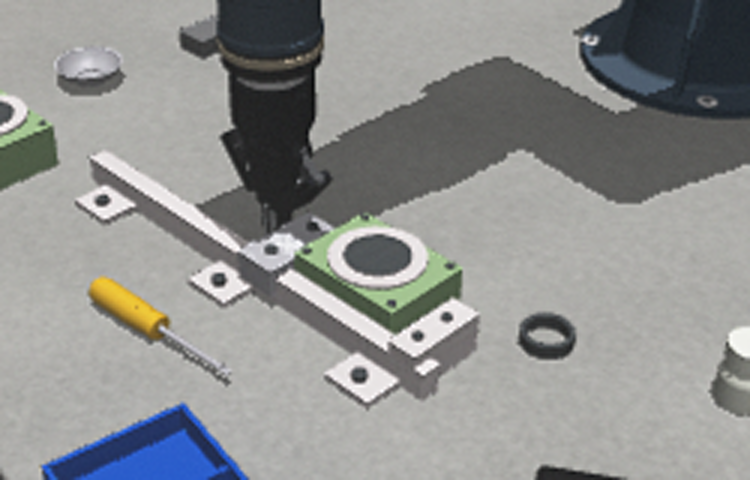

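The casting has slid along flush, and a small gap to the stop remains near crop (400,325), roughly 12 mm. Creeping on until the force rises.

Call:
arm_command(
  translation=[
    [0,0.002,0],
    [0,0.002,0],
    [0,0.002,0],
    [0,0.002,0],
    [0,0,0],
  ],
  dr=[
    [0,0,0],
    [0,0,0],
    [0,0,0],
    [0,0,0],
    [0,0,0],
  ],
  claw=[1,1,1,1,1],
)

```text
time: 11.43
tcp_pos: [0.6227, 0.0506, 0.0192]
eef_rot: [-0.082, 0.997, -0.0, -0.0]
wrist_force: [-1.5, -4.7, 0.5]
gripper_width: 0.0
gripper_force: 2.0
```

Call:
arm_command(
  translation=[
    [0,0.0015,0],
    [0,0.0015,0],
    [0,0,0],
  ],
  dr=[
    [0,0,0],
    [0,0,0],
    [0,0,0],
  ],
  claw=[1,1,1],
)

```text
time: 11.68
tcp_pos: [0.6222, 0.0534, 0.0192]
eef_rot: [-0.082, 0.997, -0.0, -0.0]
wrist_force: [-0.3, -4.7, 0.6]
gripper_width: 0.0003
gripper_force: 2.4
```

Call:
arm_command(
  translation=[
    [0,0.0015,0],
    [0,0,0],
  ],
  dr=[
    [0,0,0],
    [0,0,0],
  ],
  claw=[1,1],
)

```text
time: 11.85
tcp_pos: [0.6219, 0.0548, 0.0192]
eef_rot: [-0.082, 0.997, -0.0, -0.0]
wrist_force: [-1.0, -4.8, 0.9]
gripper_width: 0.0004
gripper_force: 2.6
```

Call:
arm_command(
  translation=[
    [0,0.0015,0],
    [0,0,0],
  ],
  dr=[
    [0,0,0],
    [0,0,0],
  ],
  claw=[1,1],
)

```text
time: 12.02
tcp_pos: [0.6217, 0.0563, 0.0192]
eef_rot: [-0.082, 0.997, -0.0, -0.0]
wrist_force: [-0.9, -6.0, -0.4]
gripper_width: -0.0001
gripper_force: 2.7
```

Call:
arm_command(
  translation=[
    [0,0.0015,0],
    [0,0,0],
  ],
  dr=[
    [0,0,0],
    [0,0,0],
  ],
  claw=[1,1],
)

```text
time: 12.18
tcp_pos: [0.6215, 0.0573, 0.0192]
eef_rot: [-0.082, 0.997, -0.001, -0.0]
wrist_force: [-0.2, -8.9, 0.6]
gripper_width: -0.0002
gripper_force: 4.4
```

```bash
python3 chk.py
```

```text
[0.62150179 0.05729207 0.01916685] [-0.21138752 -8.86865284  0.63700561]
tcp_f [-0.03335225 -0.02715006]
((593.3132934570312, 174.1231689453125), (88.11685943603516, 120.41947174072266), 10.334092140197754) cast_f [-0.04218529  0.0927085 ]
jawback_f [-0.03118956 -0.0152352 ]
```

Call:
arm_command(
  translation=[
    [0,0.001,0],
    [0,0,0],
  ],
  dr=[
    [0,0,0],
    [0,0,0],
  ],
  claw=[1,1],
)

```text
time: 12.45
tcp_pos: [0.6215, 0.0574, 0.0192]
eef_rot: [-0.081, 0.997, -0.002, -0.0]
wrist_force: [0.4, -15.7, 1.3]
gripper_width: 0.0003
gripper_force: 7.7
```

Call:
arm_command(
  translation=[
    [0,0.001,0],
    [0,0,0],
  ],
  dr=[
    [0,0,0],
    [0,0,0],
  ],
  claw=[1,1],
)

```text
time: 12.62
tcp_pos: [0.6215, 0.0575, 0.0192]
eef_rot: [-0.081, 0.997, -0.002, -0.0]
wrist_force: [1.3, -22.2, 1.5]
gripper_width: -0.0005
gripper_force: 11.0
```

It is solid against the stop (22 N, no travel). Holding, withdrawing backwards and rising, then checking.

Call:
arm_command(
  translation=[
    [0,0,0],
    [0,0,0],
    [0,-0.002,0],
    [0,-0.004,0],
    [0,-0.01,0],
    [0,-0.015,0],
    [0,0,-0.02],
    [0,0,-0.035],
    [0,0,-0.035],
    [0,-0.02,-0.035],
  ],
  dr=[
    [0,0,0],
    [0,0,0],
    [0,0,0],
    [0,0,0],
    [0,0,0],
    [0,0,0],
    [0,0,0],
    [0,0,0],
    [0,0,0],
    [0,0,0],
  ],
  claw=[1,1,1,1,1,1,1,1,1,1],
)

```text
time: 13.45
tcp_pos: [0.6291, 0.0109, 0.1458]
eef_rot: [-0.083, 0.997, 0.001, -0.0]
wrist_force: [0.8, 0.1, -1.1]
gripper_width: -0.0001
gripper_force: 0.0
```

```bash
python3 chk.py pics/s6.png
```

```text
[0.62912543 0.01092272 0.14577585] [ 0.77320463  0.1007627  -1.06117548]
tcp_f [-0.03336329 -0.07414194]
((592.2081298828125, 173.44969177246094), (89.64458465576172, 119.40923309326172), 9.813483238220215) cast_f [-0.04338518  0.09222352]
jawback_f [-0.00376695  0.00112697]
```

View pics/s6.png

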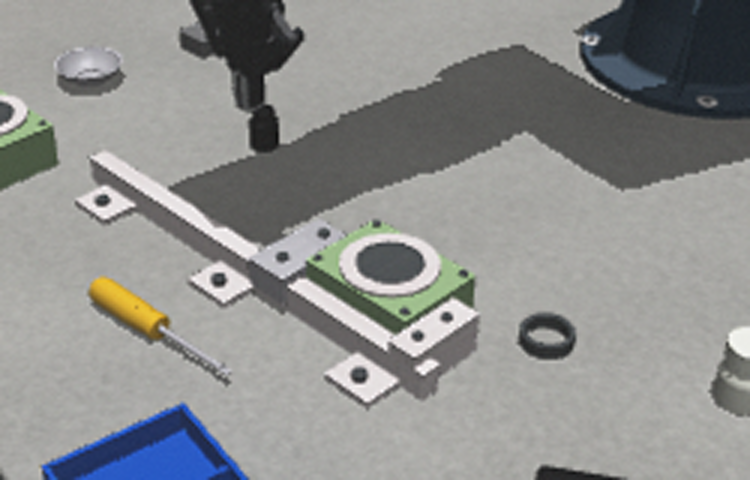

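The casting sits closed up between the jaw (crop 295,250) and the stop (435,325), flush on the bar. Its fence-x reads -43.4 mm against -43.0 just after it started sliding flush, the same within noise. The arm is clear of everything and the neighbours look unmoved, so I'm handing in.

```bash
python3 -c "
from rig import bot
print(bot.finish_job())"
```

```text
the job is handed in; nothing more can be done
None
```

The casting is flush on the fence and clamped between the jaw and the end stop; I handed the job in at about 13.5 s of the 48 s, and the hand-in returned no verdict.

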